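# Unlid the cold well and push its overflow tube home

## Robot

A 7-joint arm with a two-finger parallel gripper is mounted at the origin on the work surface. World frame = base frame: x ahead of the robot, y to its left, z up, the work surface at z = 0. Lengths are in mm, angles in rad, forces in N, time in s.
With the tool pointing down it reaches from about 400 to 875 mm from the base axis. Payload 4.4 kg.
Tool frame: the origin (TCP) lies at the very end of the fingers, on their centre line; the grasp point (between the pads) lies 19 mm behind it (ctrl.grasp_offset is the distance from the TCP to the grasp point, in mm); z points along the fingers, y is the line along which they close (so a half turn about z gives the same grasp; the last joint's range is limited). The gripper opens to 85 mm and grips with 20 to 120 N. Pads are 22 mm wide; open, the fingers measure 114 mm over their backs; the gripper's body (76 mm by 85 mm) begins 54 mm behind the grasp point. The pads swing forward as they close: fully open they stand 13 mm farther back than shut.
Start: joints at [-1.376, 0.628, 0.038, 1.517, -0.027, 0.996, -0.02], TCP at [167.58, 628.04, 231.313] pointing down, gripper open.
Joint ranges: [-3.06, 3.06], [-0.37, 2.12], [-1.25, 1.32], [0.18, 2.47], [-1.1, 4.24], [0.23, 1.98], [-2.94, 2.94]. Speed limits (rad/s): [2.57, 2.57, 3.14, 3.14, 3.14, 3.14, 3.14].

## Interface

Orientations are given as [roll, pitch, yaw] about the fixed x, y, z axes, in that order (R = Rz(yaw) Ry(pitch) Rx(roll)).
In Python, from cell import status, cams, ctrl gives the robot as it stands.
- The arm moves only by the tool move_arm, never from a script. Its argument "plan" is a list of rows, each a list of 3 entries, a list of its own where there are three numbers: the shift along the world's x, y, z in mm, then the turn, a rotation vector about the world's x, y, z in degrees, then the opening, from 0 (shut) to 1 (fully open). In form: [[[x, y, z], [wx, wy, wz], gripper], ...]. A call has 1 to 10 rows; each row shifts and turns the commanded pose from where the row before left it; what a row does not reach is not made up. A row lasts 1/8 s, in which the tool goes at most 62.5 mm and 10.7 degrees, less where a joint would pass 70% of its speed; a pose out of reach is approached as far as the arm can. A call with a gripper value outside its range is refused whole. The fingers move at their own pace and stop on an object; the grip force is fixed at half the most. Time passes only in rows, so rows that do not move let the fingers close. It gives the time, the measured TCP pose, the force, the opening and the grip force at its end, in the units of the state.
- status.read_state(): the state, without advancing time (a new reading comes with each control period).
- cams.get_image(name): name is "scene" or "top" or "wrist"; returns the picture (420x560x3 uint8, blue, green, red); there is no depth.
- cams.camera_params(name): a dict with "K" (3x3 intrinsics, pixels), "pose" (4x4, takes a point from camera to world coordinates); the wrist camera has in their place "tool_from_camera" (4x4, takes a point from camera to tool coordinates, whose origin is the TCP and whose axes are the flange's). Camera axes: x right, y down, z forward; pixel columns grow to the right and rows downward; lengths in mm; the calibration is good to about 2 mm. The wrist camera is an equidistant fisheye: a pixel r from the principal point sees the ray r / f radians off the axis. A picture is of the moment at which its call begins: read the wrist's pose just before it. camera_params takes no time and is no camera call.
- ctrl.finish_job(): hands the job in; it is judged then, once.
The state is a dict: "clock": time; "qpos": joint angles; "qd": joint speeds; "tau": joint torques, N m; "eef_pos": TCP position; "tool_rot": TCP orientation; "force": force on the tool from outside, world axes, zero at the start; "torque": the same for the moment, N m; "width": finger opening in mm; "gripper_force": force on a finger pad.
Only numpy, scipy, OpenCV 4.12 (cv2) and the standard library are available. Lean on these libraries where they do the work, as an engineer would, in place of code of your own. Each camera call takes 0.05 s, during which the arm holds its last target. There are 200 camera calls.

## Task

Make the white cold well ready for filling: swing its blue lid up to vertical by the bow handle, lift it straight up off its hinge pins and stand it on its hinge edge in the free slot of the board rack. Then fetch the white overflow tube from the yellow tray, stand it in the blue collet in the floor of the well, orange band up, so that it rests on the seal, let go of it, and press down on its top until it has passed the seal and is fully home. Do not topple the tube, and leave the mug, oil bottle, salt jar and brush where they are.

Things in the scene. Friction and masses are not known exactly. Their poses are not given: they have to be found in the camera images.
- well: White open-topped cold well, fixed, 150 (x) x 200 (y) x 95 mm tall, walls 5 mm, inner floor 13 mm above the worktop, blue collet in mid-floor. Origin: centre of its underside; x points from the lid's handle side to its hinge side. A dark stop behind the hinge (top 43 mm above the hinge axis, mid-width only) lets the open lid lean 6 degrees past vertical and stay.
- collet (a point): Centre of the collet's mouth, 55 mm above the worktop. The mouth, 40 mm wide, narrows over 8 mm to a 29 mm bore; its solid bottom is 42 mm below here. A sprung seal 28 mm down stops the tube with its centre about 10 mm above here; passing it takes about 8 to 14 N, then 1 to 4 N to the bottom (tube centre 2 mm below here, tube top 38 mm above).
- hinge (a point): Middle of the well's hinge axis (two 8 mm dark pins along the well's y, centred 55 mm either side of here), 98 mm above the worktop.
- lid: Blue lid, 0.25 to 0.5 kg, plate 154 x 200 x 6 mm. Origin: on its hinge axis, mid-width. Closed, its axes are the well's: plate 13 to 167 mm along -x, z up. Two steel forks (20 mm wide, at y = +-55 mm, 19 mm thick) straddle the pins, open to +x, tips 12 mm past the origin. A rib inside the front rim keeps a closed lid from sliding off. Vertical (z level, handle on top), it is free after 16 mm up.
- lid_handle (a point): Middle of the lid's bow handle: round steel bar 12 mm thick, 90 mm long along the lid's y, 213 mm from the hinge axis, level with the plate and 46 mm beyond its front edge. Can be pinched from above, fingers closing along the well's x; it turns between the fingers as the lid swings.
- rack: Fixed rack: grey base 8 mm thick, 200 mm along y, x -85 to +45 mm; wire hoops 100 mm high, 110 mm wide. Origin: on the worktop under the free slot's middle; the slot runs along y between hoops that lean apart: 38 mm clear at the base, 62 mm at the top. A green board (top at 98 mm) fills the slot at x = -52 mm. Standing here on its forks, the lid has its hinge axis 20 mm and handle 233 mm up, and leans on a hoop.
- tube: White rigid overflow tube, 28 mm outside diameter, 80 mm long, about 0.12 kg, with an orange band near its top and a chamfered lower end; it starts upright on the yellow tray. Origin: its centre, half-way up; z along its length, up. The dark centre of its top is a solid plug, so a finger can press anywhere on its flat top.
- tray: Yellow tray fixed to the worktop, 200 x 190 mm with a 16 mm rim, floor 4 mm above the worktop, holding the tube and a salt jar. Origin: centre of its underside.
- shaker: Bystander: glass salt jar with a steel cap, 44 mm across and 85 mm tall, standing on the yellow tray near the tube. Leave it alone. Origin: its underside's centre.
- mug: Bystander: white mug, 80 mm across, 90 mm tall, at the back of the table. Leave it alone. Origin: its underside's centre.
- oil: Bystander: amber bottle, 66 mm across, 200 mm tall, at the back of the table. Leave it alone. Origin: its underside's centre.
- brush: Bystander: brush lying at the back of the table. Leave it alone. Origin: its underside, mid-length.

How it is judged:
By the outcome, as a careful person would: the job done as asked, in the order asked, and still so for the second after the job is handed in, with the robot touching nothing.
It also fails if it takes over 72 s, if anything falls off the work surface, if the arm or the gripper's body presses on something with over 40 N, if the wrist force passes 120 N, or if a joint passes its speed limit or range.

## Working session

There is one attempt and no reset: what is moved stays moved. The work goes in short steps, Python scripts to look and compute and a tool call to move; the robot and the scene stay as the last step left them, time stands still between calls to the robot, and variables do not carry over. Pictures are saved under pics/ and viewed, at most 10 in all, crops included, and the job is handed in when it is done.

Besides the shell and the picture viewer there is one more tool, called in YAML: its name, and indented under it one key for each argument. move_arm: Moves the arm, as the interface text tells. Its arguments: {"type":"object","properties":{"plan":{"type":"array","items":{"type":"array"}}},"required":["plan"]}

```bash
ls; mkdir -p pics; python3 - <<'E'
from cell import status,cams,ctrl
import cv2,numpy as np
np.set_printoptions(precision=3,suppress=True)
for n in ["scene","top"]:
    p=cams.camera_params(n);print(n,p)
    im=cams.get_image(n);cv2.imwrite(f"pics/{n}0.png",cv2.resize(im,(784,588),interpolation=cv2.INTER_CUBIC)); np.save(f"pics/{n}0.npy",im)
print(cams.camera_params("wrist"));print(status.read_state(),ctrl.grasp_offset)
E
```

```text
pics
scene {'K': array([[471.877,   0.   , 276.877],
       [  0.   , 471.877, 205.169],
       [  0.   ,   0.   ,   1.   ]]), 'pose': array([[  -0.154,    0.789,   -0.595, 1243.628],
       [   0.988,    0.118,   -0.099,  120.34 ],
       [  -0.008,   -0.603,   -0.797,  938.104],
       [   0.   ,    0.   ,    0.   ,    1.   ]])}
top {'K': array([[493.18 ,   0.   , 281.631],
       [  0.   , 493.18 , 202.528],
       [  0.   ,   0.   ,   1.   ]]), 'pose': array([[  -0.009,   -0.983,    0.184,  359.185],
       [  -1.   ,    0.009,   -0.004,   31.442],
       [   0.003,   -0.184,   -0.983, 1481.606],
       [   0.   ,    0.   ,    0.   ,    1.   ]])}
{'K': array([[325.192,   0.   , 277.277],
       [  0.   , 325.192, 212.634],
       [  0.   ,   0.   ,   1.   ]]), 'tool_from_camera': array([[  -0.002,   -0.961,   -0.276,   69.874],
       [   1.   ,   -0.001,   -0.001,    0.601],
       [   0.001,   -0.276,    0.961, -142.801],
       [   0.   ,    0.   ,    0.   ,    1.   ]])}
{'clock': 0.1, 'qpos': array([-1.376,  0.629,  0.038,  1.518, -0.027,  0.996, -0.02 ]), 'qd': array([ 0.001, -0.002,  0.001, -0.001,  0.   , -0.   , -0.001]), 'tau': array([  0.003, -56.454,   1.231, -19.397,   0.011,   0.005,   0.   ]), 'eef_pos': array([167.436, 627.479, 230.485]), 'tool_rot': array([-3.14 ,  0.   ,  2.881]), 'force': array([ 0.63 , -0.614, -0.825]), 'torque': array([0.057, 0.006, 0.013]), 'gripper_force': 0.0, 'width': 85.37079637334467} 18.700000000000003
```

View pics/scene0.png

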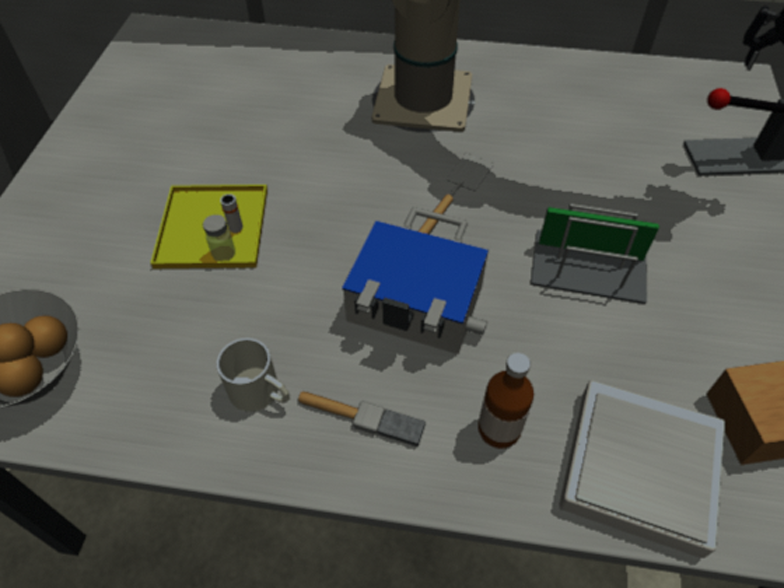

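View pics/top0.png

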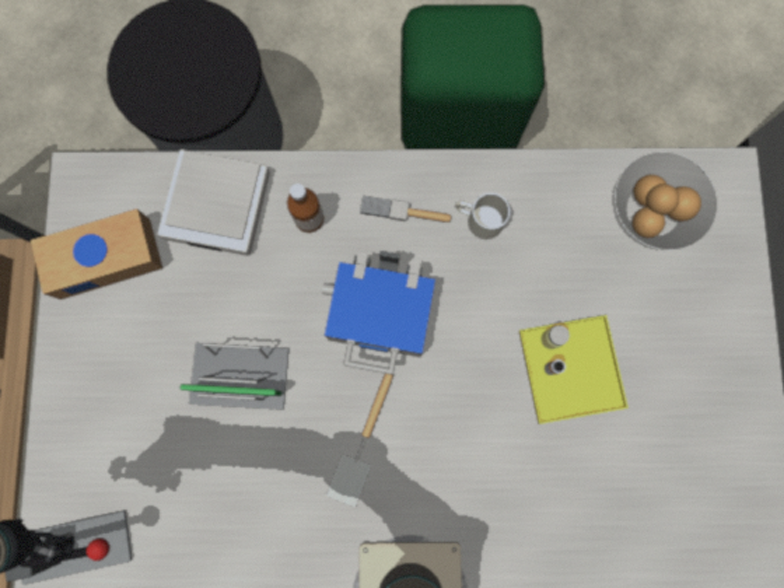

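```bash
cat > h.py <<'E'
import numpy as np,cv2
from scipy.spatial.transform import Rotation as R
from cell import status,cams,ctrl
np.set_printoptions(precision=1,suppress=True)
def w(name,u,v,z):
    p=cams.camera_params(name);T=p["pose"];d=T[:3,:3]@np.linalg.solve(p["K"],[u,v,1.]);o=T[:3,3]
    return o+d*(z-o[2])/d[2]
def proj(name,P):
    p=cams.camera_params(name);T=p["pose"];c=T[:3,:3].T@(np.asarray(P,float)-T[:3,3]);q=p["K"]@c;return q[:2]/q[2]
def wpose(): # tool pose of the moment
    s=status.read_state();return s["eef_pos"],R.from_euler("xyz",s["tool_rot"]).as_matrix()
def ww(u,v,z,pose): # wrist pixel -> world at height z
    p=cams.camera_params("wrist");K=p["K"];a=np.array([(u-K[0,2])/K[0,0],(v-K[1,2])/K[1,1]]);r=np.hypot(*a)
    c=np.r_[np.sin(r)*a/max(r,1e-9),np.cos(r)];T=p["tool_from_camera"];t,Q=pose
    o=t+Q@T[:3,3];d=Q@T[:3,:3]@c;return o+d*(z-o[2])/d[2]
E
python3 - <<'E'
from h import *
im=np.load("pics/top0.npy")
def c(u,v,wd,h,s=4): return cv2.resize(im[v:v+h,u:u+wd],None,fx=s,fy=s,interpolation=cv2.INTER_CUBIC)
out=np.zeros((600,800,3),np.uint8)
out[:384,:400]=c(222,178,100,96)
out[:320,400:]=c(368,222,100,80)
out[330:590,400:720]=c(128,236,80,65)
cv2.imwrite("pics/c1.png",out)
E
```

```text
(no output)
```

View pics/c1.png

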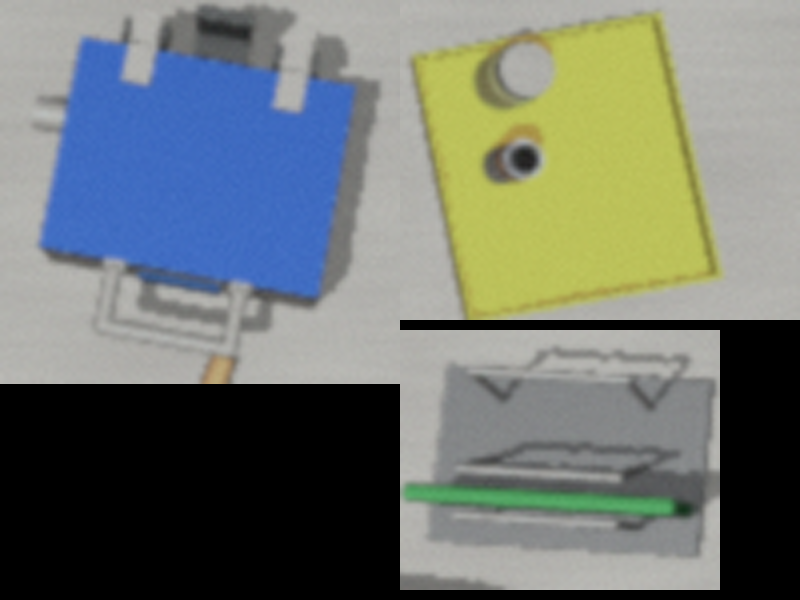

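```bash
python3 - <<'E'
from h import *
n=lambda X,Y,x0,y0,u0,v0:(u0+(X-x0+.5)/4-.5,v0+(Y-y0+.5)/4-.5)
L=lambda X,Y,z:w("top",*n(X,Y,0,0,222,178),z)
T=lambda X,Y,z:w("top",*n(X,Y,400,0,368,222),z)
K=lambda X,Y,z:w("top",*n(X,Y,400,330,128,236),z)
c=[L(*p,101) for p in [(80,37),(357,83),(318,300),(40,247)]]
print("lid",*c)
ctr=sum(c)/4; fx=(c[0]+c[1]-c[2]-c[3]);fy=(c[0]+c[3]-c[1]-c[2])
print(ctr,np.degrees(np.arctan2(fx[1],fx[0])),np.degrees(np.arctan2(fy[1],fy[0]))-90,np.linalg.norm(fx)/2,np.linalg.norm(fy)/2)
h=[L(*p,101) for p in [(100,326),(232,348)]];print("handle",*h,sum(h)/2)
a=(c[0]+c[1]-c[2]-c[3]);
print("tube",T(523,158,84),"jar",T(526,70,85))
r=[K(*p,8) for p in [(446,365),(714,380),(698,556),(428,540)]];print("rack",*r)
fx=r[0]+r[1]-r[2]-r[3];fy=r[0]+r[3]-r[1]-r[2];ux=fx/np.linalg.norm(fx)
print(np.degrees(np.arctan2(fx[1],fx[0])),np.degrees(np.arctan2(fy[1],fy[0]))-90,np.linalg.norm(fx)/2,np.linalg.norm(fy)/2,"org",sum(r)/4+20*ux)
print("hoops",K(458,468,97),K(622,478,97),K(470,371,97),K(640,380,97),"board",K(406,492,98),K(690,507,98))
E
```

```text
lid [664.4 139.8 101. ] [629.1 -58.  101. ] [474.9 -27.6 101. ] [513.8 167.  101. ]
[570.6  55.3 101. ] -10.692647972431843 -10.709561998586452 155.15417459253572 199.61677552144644
handle [458.2 124.6 101. ] [442.1  32.8 101. ] [450.1  78.7 101. ]
tube [ 449.9 -302.4   84. ] jar [ 512.  -307.6   85. ]
rack [511.6 452.5   8. ] [498.6 252.    8. ] [369.4 261.3   8. ] [382.8 460.    8. ]
-3.7370488372368253 -3.786025455983932 129.31424100091726 200.04238559506854 org [460.6 355.1   8. ]
hoops [430.6 415.5  97. ] [422.6 301.3  97. ] [498.1 410.   97. ] [490.7 290.6  97. ] board [414.3 450.6  98. ] [402.2 253.5  98. ]
```

move_arm:
  plan:
    - [[28,-55,0],[0,0,-8.6],0.45]
    - [[28,-55,0],[0,0,-8.6],0.45]
    - [[28,-55,0],[0,0,-8.6],0.45]
    - [[28,-55,0],[0,0,-8.6],0.45]
    - [[28,-55,0],[0,0,-8.6],0.45]
    - [[28,-55,0],[0,0,-8.6],0.45]
    - [[28,-55,0],[0,0,-8.6],0.45]
    - [[28,-55,0],[0,0,-8.6],0.45]
    - [[28,-55,0],[0,0,-8.6],0.45]
    - [[28,-54,0],[0,0,-8.4],0.45]

```text
clock: 1.35
eef_pos: [448.1, 77.4, 231.3]
tool_rot: [3.141, -0.0, 1.379]
force: [1.4, 1.4, -0.2]
width: 38.6
gripper_force: 0.0
```

move_arm:
  plan:
    - [[1,1,-50],[0,0,0.3],0.45]
    - [[1,0,-50],[0,0,0],0.45]
    - [[0,0,-30],[0,0,0],0.45]
    - [[0,0,-22],[0,0,0],0.45]
    - [[0,0,0],[0,0,0],0]
    - [[0,0,0],[0,0,0],0]
    - [[0,0,0],[0,0,0],0]
    - [[0,0,0],[0,0,0],0]

```text
clock: 2.35
eef_pos: [450.2, 80.1, 80.0]
tool_rot: [3.14, -0.001, 1.388]
force: [0.3, -0.8, -1.4]
width: 10.0
gripper_force: 58.5
```

move_arm:
  plan:
    - [[1.2,-0.2,22.3],[0,0,0],0]
    - [[3.4,-0.6,22],[0,0,0],0]
    - [[5.7,-1.1,21.5],[0,0,0],0]
    - [[7.9,-1.5,20.8],[0,0,0],0]
    - [[9.9,-1.9,19.9],[0,0,0],0]
    - [[11.9,-2.3,18.7],[0,0,0],0]
    - [[13.8,-2.6,17.3],[0,0,0],0]
    - [[15.5,-2.9,15.8],[0,0,0],0]
    - [[17,-3.2,14],[0,0,0],0]
    - [[18.4,-3.5,12.2],[0,0,0],0]

```text
clock: 3.6
eef_pos: [551.7, 61.7, 264.3]
tool_rot: [-3.135, -0.001, 1.39]
force: [-4.2, 1.1, 1.2]
width: 9.6
gripper_force: 58.5
```

move_arm:
  plan:
    - [[19.6,-3.7,10.1],[0,0,0],0]
    - [[20.4,-3.9,8],[0,0,0],0]
    - [[21.1,-4,5.8],[0,0,0],0]
    - [[21.6,-4.1,3.5],[0,0,0],0]
    - [[21.5,-4,1.2],[0,0,0],0]
    - [[0,0,0],[0,0,0],0]
    - [[0,0,0],[0,0,0],0]

```text
clock: 4.47
eef_pos: [658.1, 41.3, 293.7]
tool_rot: [-3.141, -0.001, 1.389]
force: [-1.0, 0.5, 4.9]
width: 9.7
gripper_force: 63.6
```

move_arm:
  plan:
    - [[0,0,4],[0,0,0],0]
    - [[0,0,4],[0,0,0],0]
    - [[0,0,5],[0,0,0],0]
    - [[0,0,6],[0,0,0],0]
    - [[0,0,8],[0,0,0],0]
    - [[0,0,0],[0,0,0],0]

```text
clock: 5.22
eef_pos: [659.0, 40.4, 320.6]
tool_rot: [3.14, -0.0, 1.389]
force: [-0.4, 0.0, -1.9]
width: 9.6
gripper_force: 62.8
```

move_arm:
  plan:
    - [[0,0,10],[0,0,0],0]
    - [[0,0,10],[0,0,0],0]
    - [[-5,0,5],[0,0,0],0]
    - [[-10,0,0],[0,0,0],0]
    - [[-10,0,0],[0,0,0],0]
    - [[0,0,0],[0,0,0],0]

```text
clock: 5.98
eef_pos: [632.4, 40.7, 344.4]
tool_rot: [-3.141, -0.0, 1.389]
force: [0.1, -0.9, -2.4]
width: 9.6
gripper_force: 62.7
```

```bash
python3 - <<'E'
from h import *
im=cams.get_image("scene");cv2.imwrite("pics/s1.png",cv2.resize(im,(784,588),interpolation=cv2.INTER_CUBIC))
E
```

```text
(no output)
```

View pics/s1.png

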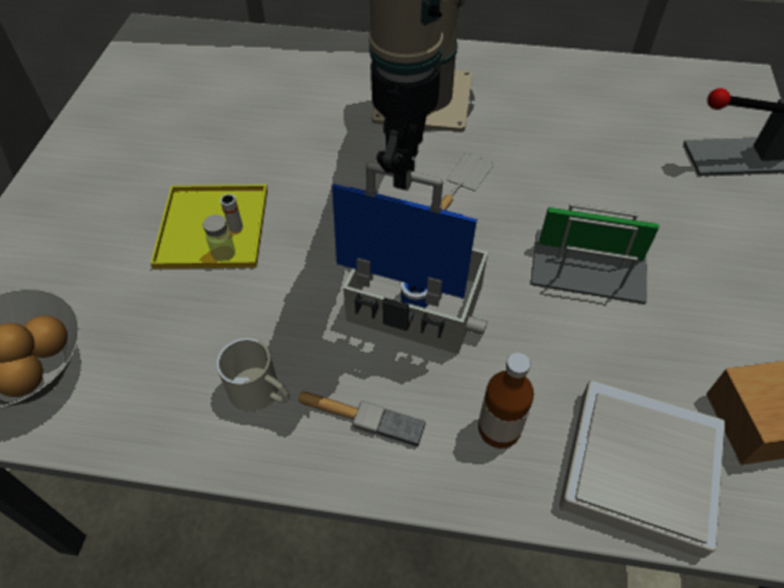

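move_arm:
  plan:
    - [[-8,15,0],[0,0,0.7],0]
    - [[-16,30,0],[0,0,0.7],0]
    - [[-20,37,0],[0,0,0.7],0]
    - [[-20,37,0],[0,0,0.7],0]
    - [[-20,37,0],[0,0,0.7],0]
    - [[-20,37,0],[0,0,0.7],0]
    - [[-20,37,0],[0,0,0.7],0]
    - [[-20,37,0],[0,0,0.7],0]
    - [[-18,31,0],[0,0,0.7],0]
    - [[-10,18,0],[0,0,0.7],0]

```text
clock: 7.28
eef_pos: [459.3, 359.5, 344.2]
tool_rot: [-3.14, -0.001, 1.515]
force: [0.4, 0.2, -2.9]
width: 9.3
gripper_force: 62.7
```

move_arm:
  plan:
    - [[0,0,0],[0,0,0],0]
    - [[0,0,0],[0,0,0],0]
    - [[0,0,0],[0,0,0],0]

```text
clock: 7.65
eef_pos: [462.6, 354.7, 344.6]
tool_rot: [3.141, 0.001, 1.508]
force: [-0.0, 0.1, -2.1]
width: 9.9
gripper_force: 62.7
```

```bash
python3 - <<'E'
from h import *
a=cams.get_image("scene");b=cams.get_image("top")
o=np.zeros((600,800,3),np.uint8)
x=cv2.resize(a[60:240,340:500],None,fx=3,fy=3,interpolation=cv2.INTER_CUBIC)
y=cv2.resize(b[200:330,120:225],None,fx=3,fy=3,interpolation=cv2.INTER_CUBIC)
o[:540,:480]=x;o[:390,480:795]=y
cv2.imwrite("pics/s2.png",o)
E
```

```text
(no output)
```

View pics/s2.png

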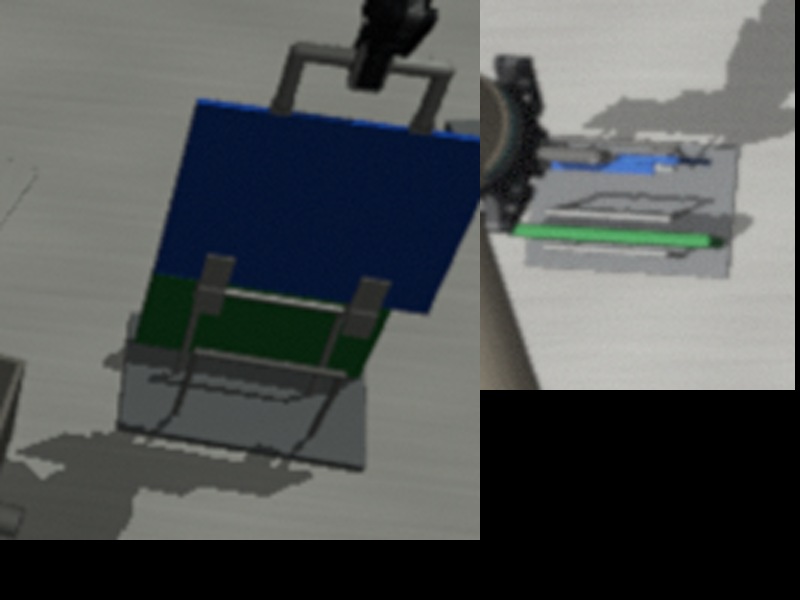

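```bash
python3 - <<'E'
from h import *
th=np.radians(-3.75);v=np.array([-np.sin(th),np.cos(th),0]);c=np.array([461.5,354,138])
for dx in (-10,0,10):
  for s in (-55,55): print(dx,s,proj("scene",c+s*v+[dx,0,0]))
print(w("scene",410,165,138),w("scene",461.7,171.7,138))
for s in (-45,45): print(proj("scene",c+s*v+[0,0,225]))
E
```

```text
-10 -55 [408.7 151.8]
-10 55 [457.5 159.2]
0 -55 [408.7 155. ]
0 55 [457.8 162.4]
10 -55 [408.8 158.1]
10 55 [458.1 165.7]
[488.9 301.6 138. ] [492.3 415.4 138. ]
[439.2  75.2]
[487.7  81.4]
```

```bash
python3 - <<'E'
from h import *
th=np.radians(-3.75);v=np.array([-np.sin(th),np.cos(th),0]);u=np.array([np.cos(th),np.sin(th),0]);b=np.array([462,354.7,363])
for t in range(0,13,2):
  a=np.radians(t);d=np.sin(a)*u-np.cos(a)*np.array([0,0,1])
  n=np.cos(a)*u+np.sin(a)*np.array([0,0,1])
  f=lambda s,l,k=0:proj("scene",b+s*v+l*d+k*n)
  print(t,"tips",f(-55,225,9),f(55,225,9),"plate low",f(-100,200,3),f(100,200,3),"plate top",f(-100,46,3),f(100,46,3))
q=lambda X,Y:(340+(X+.5)/3-.5,60+(Y+.5)/3-.5)
for p in [(210,315),(365,335),(155,275),(430,313),(197,103),(480,138)]: print(np.array(q(*p)))
E
```

```text
0 tips [408.8 158. ] [458.2 165.5] plate low [391.3 145.5] [482.4 159.2] plate top [405.4  91.5] [509.2 105.5]
2 tips [408.7 160.3] [458.3 167.9] plate low [391.  147.6] [482.6 161.4] plate top [405.4  92. ] [509.3 106. ]
4 tips [408.6 162.6] [458.4 170.3] plate low [390.8 149.6] [482.8 163.6] plate top [405.4  92.4] [509.4 106.4]
6 tips [408.5 164.8] [458.5 172.6] plate low [390.7 151.6] [483.  165.6] plate top [405.4  92.8] [509.5 106.9]
8 tips [408.4 166.9] [458.7 174.8] plate low [390.5 153.5] [483.3 167.7] plate top [405.3  93.2] [509.6 107.3]
10 tips [408.4 169. ] [459.  176.9] plate low [390.4 155.3] [483.6 169.6] plate top [405.3  93.6] [509.7 107.7]
12 tips [408.4 171. ] [459.3 179. ] plate low [390.2 157.1] [484.  171.5] plate top [405.3  93.9] [509.9 108.1]
[409.7 164.7]
[461.3 171.3]
[391.3 151.3]
[483. 164.]
[405.3  94. ]
[499.7 105.7]
```

move_arm:
  plan:
    - [[-6,0,-8],[0,0,0],0]
    - [[-6,0,-15],[0,0,0],0]
    - [[0,0,-20],[0,0,0],0]
    - [[0,0,-20],[0,0,0],0]
    - [[0,0,-20],[0,0,0],0]
    - [[0,0,-20],[0,0,0],0]
    - [[0,0,-12],[0,0,0],0]
    - [[0,0,-8],[0,0,0],0]
    - [[0,0,0],[0,0,0],0]

```text
clock: 8.88
eef_pos: [449.3, 356.4, 221.1]
tool_rot: [-3.141, 0.0, 1.511]
force: [0.3, -0.3, -1.7]
width: 9.5
gripper_force: 62.6
```

move_arm:
  plan:
    - [[0,0,-3],[0,0,0],0]
    - [[0,0,-2],[0,0,0],0]
    - [[0,0,-2],[0,0,0],0]
    - [[0,0,-1],[0,0,0],0]
    - [[0,0,0],[0,0,0],0]

```text
clock: 9.5
eef_pos: [452.2, 356.8, 217.2]
tool_rot: [3.136, -0.004, 1.51]
force: [-1.1, -3.6, 16.7]
width: 9.7
gripper_force: 64.8
```

```bash
python3 - <<'E'
from h import *
a=cams.get_image("scene");b=cams.get_image("top")
o=np.zeros((600,800,3),np.uint8)
x=cv2.resize(a[100:240,360:480],None,fx=4,fy=4,interpolation=cv2.INTER_CUBIC)
y=cv2.resize(b[220:320,120:200],None,fx=4,fy=4,interpolation=cv2.INTER_CUBIC)
o[:560,:480]=x;o[:400,480:800]=y
cv2.imwrite("pics/s3.png",o)
E
```

```text
(no output)
```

View pics/s3.png

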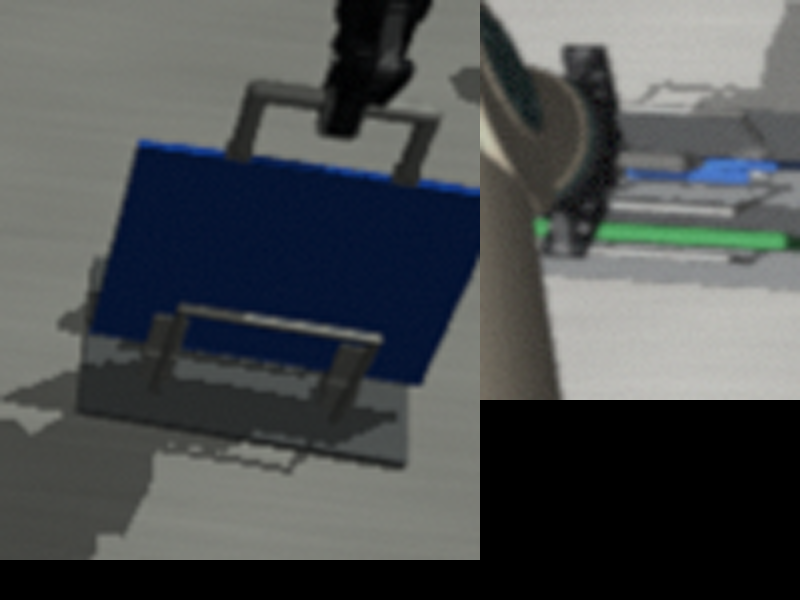

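move_arm:
  plan:
    - [[0,0,5],[0,0,0],0]
    - [[-7,0,0],[0,0,0],0]
    - [[-7,0,0],[0,0,0],0]
    - [[0,0,-2],[0,0,0],0]
    - [[-5,0,-2],[0,0,0],0]
    - [[-5,0,-1],[0,0,0],0]
    - [[-5,0,-1],[0,0,0],0]
    - [[-5,0,-1],[0,0,0],0]
    - [[0,0,0],[0,0,0],0]

```text
clock: 10.72
eef_pos: [418.9, 357.5, 215.7]
tool_rot: [3.134, -0.006, 1.51]
force: [-1.0, -3.5, 24.4]
width: 9.5
gripper_force: 65.6
```

move_arm:
  plan:
    - [[0,0,3],[0,0,0],0]
    - [[-4,0,-0.7],[0,0,0],0]
    - [[-4,0,-0.7],[0,0,0],0]
    - [[0,0,0],[0,0,0],0]

```text
clock: 11.22
eef_pos: [407.0, 357.7, 213.5]
tool_rot: [3.142, -0.002, 1.511]
force: [-0.1, 0.3, 6.3]
width: 9.7
gripper_force: 64.6
```

move_arm:
  plan:
    - [[-4,0,-0.8],[0,0,0],0]
    - [[-4,0,-0.8],[0,0,0],0]
    - [[-4,0,-0.8],[0,0,0],0]
    - [[0,0,0],[0,0,0],0]

```text
clock: 11.72
eef_pos: [394.3, 356.4, 210.0]
tool_rot: [-3.14, 0.001, 1.511]
force: [1.9, 1.0, -0.0]
width: 10.1
gripper_force: 63.0
```

```bash
python3 - <<'E'
from h import *
a=cams.get_image("scene");b=cams.get_image("top")
o=np.zeros((600,800,3),np.uint8)
x=cv2.resize(a[100:240,360:480],None,fx=4,fy=4,interpolation=cv2.INTER_CUBIC)
y=cv2.resize(b[220:320,120:200],None,fx=4,fy=4,interpolation=cv2.INTER_CUBIC)
o[:560,:480]=x;o[:400,480:800]=y
cv2.imwrite("pics/s4.png",o)
E
```

```text
(no output)
```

View pics/s4.png

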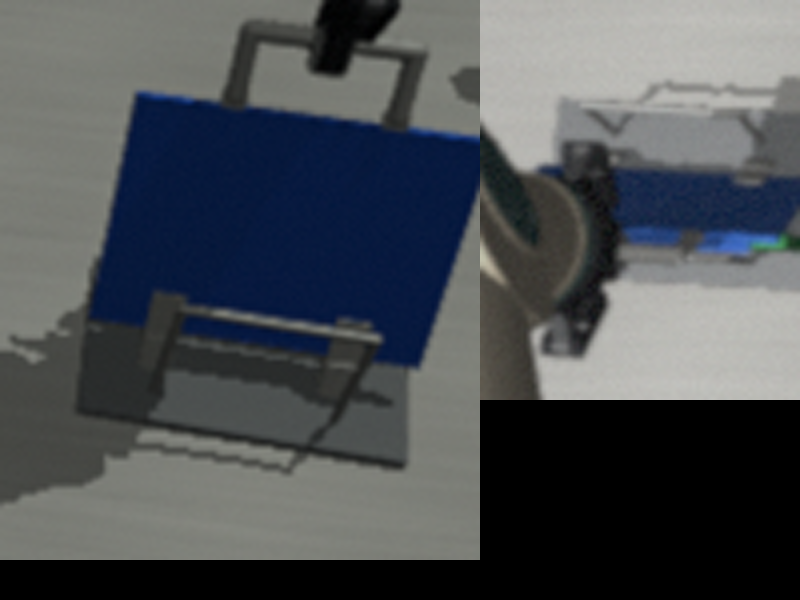

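move_arm:
  plan:
    - [[-1,0,0],[0,0,0],0.2]
    - [[0,0,0],[0,0,0],0.4]
    - [[0,0,0],[0,0,0],0.5]
    - [[0,0,0],[0,0,0],0.5]
    - [[0,0,20],[0,0,0],0.5]
    - [[0,0,40],[0,0,0],0.5]
    - [[0,0,50],[0,0,0],0.5]

```text
clock: 12.7
eef_pos: [393.8, 356.1, 321.1]
tool_rot: [-3.14, 0.002, 1.511]
force: [0.1, 1.4, 0.2]
width: 42.7
gripper_force: 0.0
```

```bash
python3 - <<'E'
from h import *
a=cams.get_image("scene");b=cams.get_image("wrist");p=wpose();print(p)
np.save("pics/sl.npy",a)
o=np.zeros((600,800,3),np.uint8)
x=cv2.resize(a[100:240,360:480],None,fx=3,fy=3,interpolation=cv2.INTER_CUBIC)
o[:420,:360]=x;o[:420,360:800]=b[:,60:500]
y=cv2.resize(a[150:250,220:350],None,fx=1.8,fy=1.8)
o[420:600,:234]=y
cv2.imwrite("pics/s5.png",o)
E
```

```text
(array([397.2, 358.1, 325.7]), array([[ 0.1,  1. ,  0. ],
       [ 1. , -0.1,  0. ],
       [ 0. ,  0. , -1. ]]))
```

View pics/s5.png

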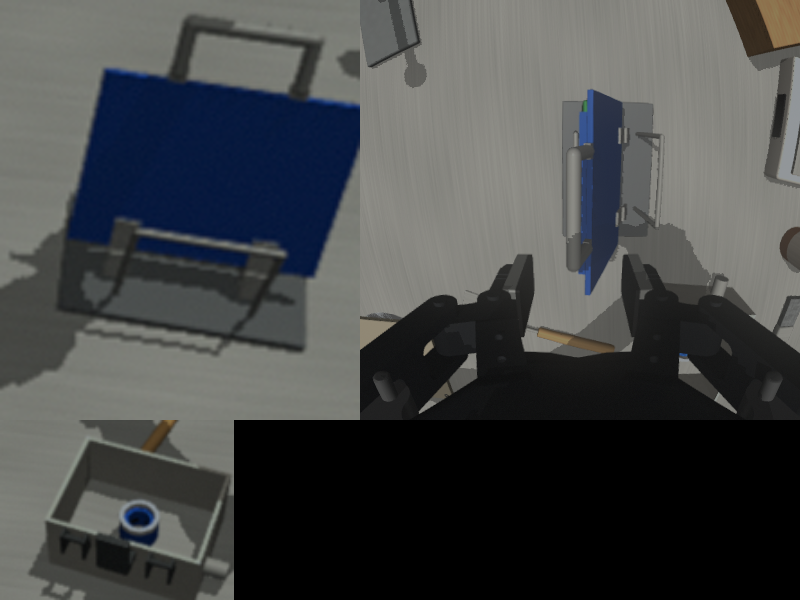

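move_arm:
  plan:
    - [[2,-30,0],[0,0,-7],0.55]
    - [[5,-60,0],[0,0,-7],0.55]
    - [[8,-60,0],[0,0,-7],0.55]
    - [[10,-60,0],[0,0,-7],0.55]
    - [[10,-60,0],[0,0,-7],0.55]
    - [[5,-60,0],[0,0,-7],0.55]
    - [[5,-60,0],[0,0,-7],0.55]
    - [[5,-60,0],[0,0,-7],0.55]
    - [[5,-60,-30],[0,0,-7],0.55]
    - [[0,-60,-40],[0,0,-7],0.55]

```text
clock: 14.05
eef_pos: [449.8, -203.1, 257.4]
tool_rot: [3.14, -0.002, 0.285]
force: [0.8, 1.0, 0.1]
width: 47.3
gripper_force: 0.0
```

move_arm:
  plan:
    - [[-1,-58,-40],[0,0,0],0.55]
    - [[-1,-32,-20],[0,0,0],0.55]
    - [[0,0,0],[0,0,0],0.55]
    - [[0,0,0],[0,0,0],0.55]

```text
clock: 14.55
eef_pos: [447.2, -283.9, 202.5]
tool_rot: [-3.141, 0.0, 0.289]
force: [0.2, 0.4, -0.9]
width: 46.8
gripper_force: 0.0
```

```bash
python3 - <<'E'
from h import *
p=wpose();b=cams.get_image("wrist");cv2.imwrite("pics/w1.png",cv2.resize(b,(784,588),interpolation=cv2.INTER_CUBIC));print(*p)
print("collet",w("scene",297.2,205,55))
h=np.array([659,38.6]);print(h-90*np.array([.9826,-.1857]))
# orange-free check of tube top in wrist
E
```

```text
[ 447.2 -283.9  202.5] [[ 1.   0.3 -0. ]
 [ 0.3 -1.   0. ]
 [-0.  -0.  -1. ]]
collet [576.9  57.6  55. ]
[570.6  55.3]
```

View pics/w1.png

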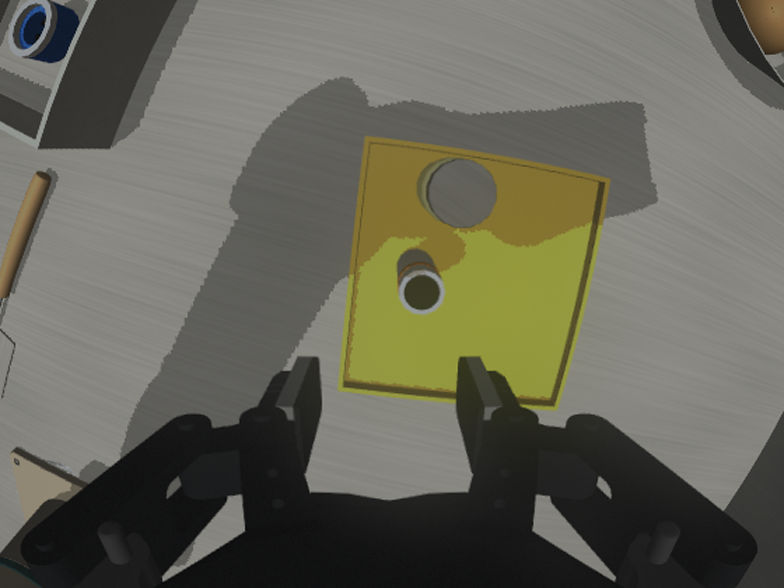

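```bash
python3 - <<'E'
from h import *
s=status.read_state();print(s["eef_pos"])
p=wpose();f=lambda x,y:((x+.5)/1.4-.5,(y+.5)/1.4-.5)
print("tube",ww(*f(422,291),84,p),"jar",ww(*f(460,193),85,p),"collet",ww(*f(37,30),55,p))
E
```

```text
[ 447.7 -283.5  202.8]
tube [ 452.8 -302.5   84. ] jar [ 514.9 -305.9   85. ] collet [568.3  44.9  55. ]
```

move_arm:
  plan:
    - [[4,-19,-20],[0,0,0],0.55]
    - [[0,0,-40],[0,0,0],0.55]
    - [[0,0,-40],[0,0,0],0.55]
    - [[0,0,-35],[0,0,0],0.55]
    - [[0,0,-20],[0,0,0],0.55]
    - [[0,0,0],[0,0,0],0.55]

```text
clock: 15.35
eef_pos: [451.5, -301.7, 47.1]
tool_rot: [-3.14, 0.0, 0.291]
force: [-0.2, -0.2, 0.9]
width: 46.7
gripper_force: 0.0
```

move_arm:
  plan:
    - [[0,0,0],[0,0,0],0.3]
    - [[0,0,0],[0,0,0],0]
    - [[0,0,0],[0,0,0],0]
    - [[0,0,0],[0,0,0],0]
    - [[0,0,5],[0,0,0],0]
    - [[0,0,20],[0,0,0],0]
    - [[0,0,40],[0,0,0],0]
    - [[0,0,50],[0,0,0],0]
    - [[0,0,30],[0,0,0],0]
    - [[0,0,0],[0,0,0],0]

```text
clock: 16.6
eef_pos: [452.2, -304.7, 195.0]
tool_rot: [3.138, -0.003, 0.289]
force: [0.6, 0.3, -1.2]
width: 26.5
gripper_force: 59.0
```

move_arm:
  plan:
    - [[2,25,0],[0,0,0],0]
    - [[5,48,0],[0,0,0],0]
    - [[5,48,0],[0,0,0],0]
    - [[5,48,0],[0,0,0],0]
    - [[5,48,0],[0,0,0],0]
    - [[5,48,0],[0,0,0],0]
    - [[3,45,0],[0,0,0],0]
    - [[2,25,0],[0,0,0],0]
    - [[0,0,0],[0,0,0],0]
    - [[0,0,0],[0,0,0],0]

```text
clock: 17.85
eef_pos: [482.6, 30.3, 192.1]
tool_rot: [3.141, 0.001, 0.288]
force: [0.1, 1.0, -0.8]
width: 26.6
gripper_force: 59.2
```

```bash
python3 - <<'E'
from h import *
p=wpose();b=cams.get_image("wrist");np.save("pics/w2.npy",b);print(*p); np.savez("pics/w2p.npz",t=p[0],Q=p[1])
hsv=cv2.cvtColor(b,cv2.COLOR_BGR2HSV);m=cv2.inRange(hsv,(100,120,30),(130,255,255))
n,l,st,c=cv2.connectedComponentsWithStats(m)
for i in range(1,n):
    if st[i,4]>40: print(st[i],c[i])
i=1+np.argmax(st[1:,4]);u,v=c[i].astype(int);u0=max(u-65,0);v0=max(v-50,0)
cv2.imwrite("pics/w2.png",cv2.resize(b[v0:v0+100,u0:u0+130],None,fx=6,fy=6,interpolation=cv2.INTER_CUBIC));print(u0,v0)
E
```

```text
[482.6  30.3 192.1] [[ 1.   0.3 -0. ]
 [ 0.3 -1.  -0. ]
 [-0.   0.  -1. ]]
[255  75  45  44 692] [277.4  96. ]
[   0  142   68   89 2871] [ 22.2 182. ]
0 131
```

View pics/w2.png

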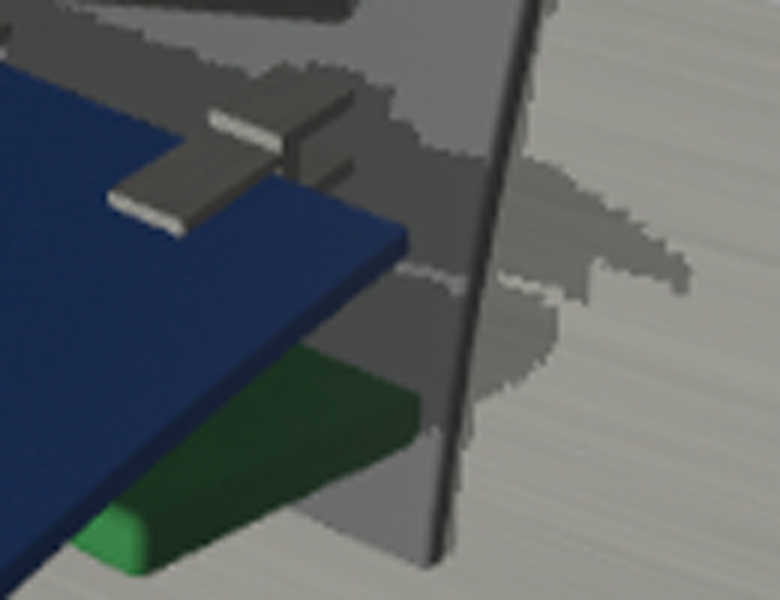

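```bash
python3 - <<'E'
from h import *
b=np.load("pics/w2.npy");h=cv2.cvtColor(b,cv2.COLOR_BGR2HSV)
for v in range(70,123): print(v,''.join('b' if 100<=x[0]<=130 and x[1]>120 else str(min(9,x[2]//26)) for x in h[v,248:308].astype(int)))
E
```

```text
70 666666666666666666666666666666666666666666665444444444666666
71 666666666666666666666666666666666666666666666654444444466666
72 666666666666666666666666666666666666666666666665544444444456
73 666666666666666666666666554444555556666666666666654444444445
74 666666666666666666666554334433333333456666666666665444444444
75 666666666666666666543334bbbbbbbbbbb5434566666666666444444444
76 666666666666666653334bbbbbbbbbbbbbbbb54346666666666544444444
77 6666666666666665334bbbbbbbbbbbbbbbbbbbb543556666666654444444
78 66666666666666534bbbbbbbbbbbbbbbbbbbbbbbb5435666666665444444
79 6666666666666534bbbbbbbbbbbbbbbbbbbbbbbbbbb54566666666544444
80 666666666666433bbbbbbbbbbbbbbbbbbbbbbbbbbbbbb356666666654444
81 55666666666334bbbbbbbbbb44222222334bbbbbbbbbb535666666665444
82 666666666633bbbbbbbbbb43222222222233bbbbbbbbbb44566666666444
83 66666666643bbbbbbbbb322222222222223333bbbbbbbbb5466666666444
84 66666666633bbbbbbbb322222222222222332333bbbbbbbb446666666544
85 66666666434bbbbbbb32222222222334543333333bbbbbbbb45666666544
86 6666666634bbbbbb42222222223366556654333333bbbbbbb54666666644
87 666666643
[... 1614 characters left out ...]
6654bbbbbbbb55444332222234bbbbbbbbbb66666666654444
113 6666666666666444bbbbbbbb55444433bbbbbbbbbbbb6666666666644454
114 666666666666654bbb4bbbbbbbbbbbbbbbbbbbbbbbb66666666666544465
115 66666666666666654bbbbbbbbbbbbbbbbbbbbbbbbb666666666666444466
116 6666666666666666554bbbbbbbbbbbbbbbbbbbbbb5666666666654444555
117 666666666666666666654bbbbbbbbbbbbbbbbbb666666666666544455555
118 6666666666666666666665444444bbbbbbbb556666666666666644466555
119 666666666666666666666665555544444566666666666666655666666665
120 666666666666666666666666666666666666666666666666666666666666
121 666666666666666666666666666666666666666666666666666666666666
122 666666666666666666666666666666666666666666666666666666655666
```

```bash
python3 - <<'E'
from h import *
d=np.load("pics/w2p.npz");p=(d["t"],d["Q"])
for c,z in [((277.2,96.4),55),((277.5,97),47)]:
    P=ww(*c,z,p);print(P,P-status.read_state()["eef_pos"])
E
```

```text
[570.7  56.5  55. ] [  87.9   26.6 -137.3]
[570.9  56.3  47. ] [  88.1   26.4 -145.3]
```

move_arm:
  plan:
    - [[30,9,0],[0,0,0],0]
    - [[40,12,0],[0,0,0],0]
    - [[18,5,0],[0,0,0],0]
    - [[0,0,-20],[0,0,0],0]
    - [[0,0,-40],[0,0,0],0]
    - [[0,0,-30],[0,0,0],0]
    - [[0,0,0],[0,0,0],0]

```text
clock: 18.77
eef_pos: [569.4, 55.8, 100.7]
tool_rot: [-3.141, 0.005, 0.286]
force: [0.2, 0.1, -0.5]
width: 26.2
gripper_force: 59.2
```

move_arm:
  plan:
    - [[1,0,-6],[0,0,0],0]
    - [[0,0,-5],[0,0,0],0]
    - [[0,0,-5],[0,0,0],0]
    - [[0,0,-5],[0,0,0],0]
    - [[0,0,-3],[0,0,0],0]
    - [[0,0,0],[0,0,0],0]

```text
clock: 19.52
eef_pos: [572.0, 57.2, 78.3]
tool_rot: [3.141, 0.001, 0.289]
force: [-0.6, -1.0, -0.8]
width: 26.5
gripper_force: 59.2
```

move_arm:
  plan:
    - [[0,0,-3],[0,0,0],0]
    - [[0,0,-2],[0,0,0],0]
    - [[0,0,-2],[0,0,0],0]
    - [[0,0,-1],[0,0,0],0]
    - [[0,0,0],[0,0,0],0]

```text
clock: 20.15
eef_pos: [572.1, 57.2, 70.5]
tool_rot: [3.141, 0.0, 0.289]
force: [-2.3, -2.2, -0.6]
width: 26.9
gripper_force: 59.2
```

move_arm:
  plan:
    - [[-1,-1,0],[0,0,0],0]
    - [[0,0,-1],[0,0,0],0]
    - [[0,0,-1],[0,0,0],0]
    - [[0,0,0],[0,0,0],0]

```text
clock: 20.65
eef_pos: [571.7, 56.6, 68.9]
tool_rot: [-3.142, -0.001, 0.289]
force: [-0.4, 0.4, 2.7]
width: 26.8
gripper_force: 59.7
```

move_arm:
  plan:
    - [[0,0,0],[0,0,0],0.4]
    - [[0,0,0],[0,0,0],0.5]
    - [[0,0,0],[0,0,0],0.55]
    - [[0,0,0],[0,0,0],0.55]
    - [[0,0,20],[0,0,0],0.55]
    - [[0,0,40],[0,0,0],0.55]
    - [[0,0,20],[0,0,0],0]
    - [[0,0,0],[0,0,0],0]
    - [[0,0,0],[0,0,0],0]
    - [[0,0,0],[0,0,0],0]

```text
clock: 21.9
eef_pos: [570.6, 56.4, 147.8]
tool_rot: [-3.141, 0.001, 0.289]
force: [-0.0, 0.8, 0.4]
width: -0.2
gripper_force: 0.0
```

move_arm:
  plan:
    - [[0,0,-20],[0,0,0],0]
    - [[0,0,-14],[0,0,0],0]
    - [[0,0,-4],[0,0,0],0]
    - [[0,0,-2],[0,0,0],0]
    - [[0,0,-2],[0,0,0],0]
    - [[0,0,0],[0,0,0],0]

```text
clock: 22.65
eef_pos: [571.4, 56.4, 106.8]
tool_rot: [-3.142, -0.0, 0.289]
force: [0.4, 1.0, -0.7]
width: 0.0
gripper_force: 0.0
```

move_arm:
  plan:
    - [[0,0,-2],[0,0,0],0]
    - [[0,0,-1],[0,0,0],0]
    - [[0,0,-1],[0,0,0],0]
    - [[0,0,0],[0,0,0],0]

```text
clock: 23.15
eef_pos: [571.6, 56.3, 102.9]
tool_rot: [3.141, -0.001, 0.289]
force: [-0.3, -0.1, 2.3]
width: -0.4
gripper_force: 1.2
```

Contact near z 104, as expected for a tube resting on the seal. Pressing on.

move_arm:
  plan:
    - [[0,0,-1.5],[0,0,0],0]
    - [[0,0,-1.5],[0,0,0],0]
    - [[0,0,-1],[0,0,0],0]
    - [[0,0,0],[0,0,0],0]

```text
clock: 23.65
eef_pos: [571.2, 56.3, 98.5]
tool_rot: [3.141, 0.0, 0.289]
force: [-0.1, -1.0, 1.8]
width: -0.2
gripper_force: 1.1
```

move_arm:
  plan:
    - [[0,0,-2],[0,0,0],0]
    - [[0,0,-2],[0,0,0],0]
    - [[0,0,-2],[0,0,0],0]
    - [[0,0,-1],[0,0,0],0]
    - [[0,0,0],[0,0,0],0]

```text
clock: 24.28
eef_pos: [572.2, 55.9, 93.0]
tool_rot: [3.141, -0.002, 0.289]
force: [-1.8, 0.2, 14.4]
width: 0.3
gripper_force: 7.6
```

move_arm:
  plan:
    - [[0,0,-2],[0,0,0],0]
    - [[0,0,-1],[0,0,0],0]
    - [[0,0,0],[0,0,0],0]

```text
clock: 24.65
eef_pos: [573.3, 55.6, 92.9]
tool_rot: [-3.141, -0.005, 0.288]
force: [-5.5, -0.3, 35.2]
width: 0.2
gripper_force: 18.0
```

Solid at z 92.9 with 35 N, so the tube is fully home. Retracting and checking.

move_arm:
  plan:
    - [[0,0,8],[0,0,0],0]
    - [[0,0,30],[0,0,0],0]
    - [[0,0,50],[0,0,0],0]
    - [[-40,-12,20],[0,0,0],0]
    - [[-40,-12,0],[0,0,0],0]
    - [[0,0,0],[0,0,0],0]
    - [[0,0,0],[0,0,0],0]

```text
clock: 25.52
eef_pos: [491.7, 33.0, 196.3]
tool_rot: [-3.141, -0.0, 0.29]
force: [0.3, -0.2, 0.1]
width: -0.4
gripper_force: 0.0
```

```bash
python3 - <<'E'
from h import *
a=cams.get_image("scene");o=np.load("pics/sl.npy")
d=cv2.absdiff(a,o).max(2)
for n,(v0,v1,u0,u1) in dict(lid=(100,225,372,480),mug=(235,300,150,210),oil=(250,320,340,385),brush=(275,320,210,305),jar=(150,185,142,163)).items(): print(n,(d[v0:v1,u0:u1]>30).sum())
# tube top: dark plug + ring, in wrist view at z=93
p=wpose();b=cams.get_image("wrist");h=cv2.cvtColor(b,cv2.COLOR_BGR2HSV)
K=cams.camera_params("wrist");T=K["tool_from_camera"];k=K["K"]
c=T[:3,:3].T@(p[1].T@(np.array([571,56.2,93])-p[0])-T[:3,3]);th=np.arctan2(np.hypot(*c[:2]),c[2]);q=c[:2]/np.hypot(*c[:2])*th*k[0,0]+k[:2,2];print(q)
u,v=q.astype(int)
for y in range(v-24,v+30,2): print(''.join('b' if 100<=x[0]<=130 and x[1]>120 else 'o' if x[0]<20 and x[1]>100 else str(min(9,x[2]//26)) for x in h[y,u-30:u+30].astype(int)))
E
```

```text
lid 466
mug 0
oil 0
brush 0
jar 30
[277.8 105.9]
666666666655566666666666666666666666666666554444444444456555
555666666666666666666666666666666666666666666654444444444444
665555566666666666666666664444445556666666556666665444444444
5556666556666666666643344bbbbb666bbbb43445555555555544444444
6555556666666666543bb666666666666666654443334555555554444444
55556666666666534bb66666666665555666666665444345555555544444
555566666665434b56666664222222222222356666654b32455555555444
6666666666534bb6666642222222222222222223566664bb335555555544
556666666534bb6666532222222222222222222222566664b43455555544
66666666534bb66664222222222222222222222222256665bb4355555554
6666666534b56666422222222222222222222222222256664bb445555555
6666666534b66665322222222222222222222222222236665bbb34555556
666666644bb666653222222222222222222222222222256664bb43555555
666666544bbb66653222222222222222222222222222256654bbb3555555
66666653bbb566664222222222222222222222222222466654bb43555555
6666665444bb6666532222222222222222222222222356654bbb44555666
666666654bbbb666653222222222222222222222223566654bbb34556666
6666666654bbbb6666642222222222222222222235666654bbbb46666666
5666666654bbbbb6666665222222222222222235666654bbbbb466666665
656666666544bbbbb666666653333222233456666654bbbbbb4666666654
6666666666544bbbbbb5556666666666666666656bbbbbbbb56666666544
556666666666544bbbbbbb55555666666655445bbbbbbbb5566666664444
66666666666666544bbbbbbbbbbbbbb5bbbbbbbbbbbbb556666666644445
66666666666666666544bbbbbbbbbbbbbbbbbbbbbb566666666666455555
66666666666666666666644bbbbbbbbbbbbbb44556666666666655555555
666666666666666666666666666655555556666666666666666555555556
666666666666666666666666666666666666666666666665555555555555
```

```bash
python3 - <<'E'
from h import *
a=cams.get_image("scene");o=np.load("pics/sl.npy")
for im in (o,a):
    h=cv2.cvtColor(im,cv2.COLOR_BGR2HSV);m=cv2.inRange(h,(100,120,25),(130,255,255));n,l,s,c=cv2.connectedComponentsWithStats(m[:,370:490]);i=1+np.argmax(s[1:,4]);print(s[i],c[i])
E
```

```text
[  13  123  101   69 4540] [ 61.9 154.3]
[  13  123  101   69 4542] [ 61.9 154.3]
```

Lid unmoved since release, and the tube is seated; handing in.

```bash
python3 -c "
from cell import ctrl
print(ctrl.finish_job())"
```

```text
the job is handed in; nothing more can be done
None
```

I handed the job in at about 26 s: the lid stands on its hinge edge in the rack's free slot, and the tube went through the seal and stopped solid at the collet bottom (top at 93 mm). The mug, oil bottle and brush match the earlier camera view; I kept clear of the salt jar, but the pixel check there was inconclusive.

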